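# Slide a lens job tray home in its corner stop

## Robot

A 6-joint arm with a two-finger parallel gripper is mounted at the origin on the work surface. World frame = base frame: x ahead of the robot, y to its left, z up, the work surface at z = 0. Lengths are in m, angles in degrees, forces in N, time in s.
With the tool pointing down it reaches from about 0.35 to 0.875 m from the base axis. Payload 4.2 kg.
Tool frame: the origin (TCP) lies between the finger pads; the fingertips stand 8 mm ahead of it and the grasp point (between the pads) lies 11 mm behind it; x points along the fingers, y is the direction in which the jaws open and shut, and the axes are right-handed (so a half turn about x gives the same grasp; the last joint's range is limited). The gripper opens to 87 mm and grips with 3 to 60 N. Pads are 19 mm wide; open, the fingers measure 117 mm over their backs; the gripper's body (75 mm by 190 mm) begins 51 mm behind the grasp point.
Start: joints at [81.222, 22.042, 0.453, 0, -68.411, -14.817], TCP at [0.25, 0.573, 0.231] pointing down, gripper open.
Joint ranges: [-179.83, 179.83], [-69.29, 118.12], [-61.27, 80.66], [-181.25, 117.63], [-171.15, -9.14], [-177.46, 177.46]. Speed limits (degrees/s): [159.86, 159.86, 180, 180, 180, 180].

## Interface

Orientations are given as a 3x3 rotation matrix whose columns are the frame's x, y, z axes.
In Python, from station import r gives the robot as it stands. The module is installed in compiled form; this text tells all that it offers.
- The arm moves only by the tool move_arm, never from a script. Its argument "increments" is one flat list of numbers, 7 for each row, row after row: the turn, a rotation vector about the tool's x, y, z in degrees, then the shift along the tool's x, y, z in m, then the finger opening in m, from 0 to 0.087. A call has 1 to 12 rows; each row is the pose to reach, as a shift and turn from the pose commanded when the call began, along the tool's axes at that moment; what a row does not reach only later rows make up. A row lasts 1/12 s, in which the tool goes at most 41.7 mm and 7.16 degrees, less where a joint would pass 70% of its speed; a pose out of reach is approached as far as the arm can. A call with a gripper value outside its range is refused whole. The fingers move at their own pace and stop on an object; the grip force is fixed at half the most. Time passes only in rows, so rows that repeat a pose let the fingers close. It gives the time, the measured TCP pose, the force and the opening at its end, in the units of the state.
- r.sense(): the state, without advancing time (a new reading comes with each control period).
- r.capture(name): name is "scene" or "top" or "wrist"; returns the picture (420x560x3 uint8, red, green, blue); there is no depth.
- r.calibration(name): a dict with "fx", "fy", "cx", "cy" (pixels), "rvec" (rotation vector, rad) and "tvec" (3), from world to camera coordinates, as OpenCV has them; the wrist camera has in their place "tool_from_camera" (4x4, takes a point from camera to tool coordinates, whose origin is the TCP and whose axes are the tool frame's). Camera axes: x right, y down, z forward; pixel columns grow to the right and rows downward; lengths in m; the calibration is good to about 2 mm. The wrist camera is an equidistant fisheye: a pixel r from the principal point sees the ray r / f radians off the axis. A picture is of the moment at which its call begins: read the wrist's pose just before it. calibration takes no time and is no camera call.
- r.finish_job(): hands the job in, once; it reports no verdict.
The state is a dict: "time_s": time; "joints": joint angles; "joint_velocities": joint speeds; "effort": joint torques, N m; "tcp_pos": TCP position; "ee_rot": TCP orientation; "wrist_force": force on the tool from outside, world axes, zero at the start; "moment": the same for the moment, N m; "gripper_width": opening from 0.0 (shut) to 1.0 (fully open).
Only numpy, scipy, OpenCV 4.12 (cv2) and the standard library are available. Lean on these libraries where they do the work, as an engineer would, in place of code of your own. Each camera call takes 0.05 s, during which the arm holds its last target.

## Task

Slide the lens job tray over the counter into the corner stop, so that one of its long sides lies flush against the long rail and a short side against the short stop. Only push it, at a gentle pace, with the fingertips or the outside of the fingers: do not grip or lift the tray or its two lenses, which stay lying in it. Leave the bottle, the small dish and the spectacle case where they are, and finish with the robot clear.

Things in the scene. Friction and masses are not known exactly. Their poses are not given: they have to be found in the camera images.
- tray: Loose open plastic job tray, 110 mm (its x) by 160 mm (its y), 45 mm high, walls and floor 4 mm thick, 0.17 to 0.35 kg, a paper label on its -x side. Origin at the centre of its underside, z up. It stands on the counter, its y axis turned at most 0.6 rad from the dock's y, and slides with a drag of some 1 to 8 N.
- dock: Corner stop fixed to the counter: two dark steel bars 14 mm thick, 30 mm high, at a right angle. Origin on the counter at the inner corner, z up. The long rail runs 306 mm along dock +y, inner face at dock x = 0; the short stop runs 120 mm along dock -x, inner face at dock y = 0. Home, the tray's centre is at dock x = -55 mm, y = +80 mm. Low feet stand out 44 mm behind the long rail.
- lens_a: Loose spectacle lens blank lying in the tray: clear disc 66 mm across and 7 mm thick, with a grey block 24 mm across and 16 mm high on top. Origin at the centre of its underside, z up. It lies in the -y half of the tray and may slide a little on the tray's floor.
- lens_b: Second lens blank, the same as lens_a, in the tray's +y half.
- spray: Upright white cleaner bottle, 44 mm across, 130 mm high, 0.15 kg, loose; leave alone. Origin at the centre of its underside.
- parts_dish: Small empty open dish, 90 mm (its x) by 70 mm (its y), 28 mm high, loose; leave alone. Origin at the centre of its underside.
- case: Shut black spectacle case, 60 mm (its x) by 160 mm (its y), 38 mm high, loose; leave alone. Origin at the centre of its underside.
Mind the look-alikes: they are no part of the job. What is shaped like the tray but grey or pink is not meant. What is shaped like the lens_a but turquoise is not meant.

How it is judged:
By the outcome, as a careful person would: the job done as asked, in the order asked, and still so for the second after the job is handed in, with the robot touching nothing.
It also fails if it takes over 58 s, if anything falls off the work surface, if the arm or the gripper's body presses on something with over 40 N, if the wrist force passes 120 N, or if a joint passes its speed limit or range.

## Working session

There is one attempt and no reset: what is moved stays moved. The work goes in short steps, Python scripts to look and compute and a tool call to move; the robot and the scene stay as the last step left them, time stands still between calls to the robot, and variables do not carry over. Pictures are saved under pics/ and viewed, and the job is handed in when it is done.

Besides the shell and the picture viewer there is one more tool, called after "Call:" by a JSON object that holds its "op" and its "data", one argument or row to a line. move_arm: Moves the arm, as the interface text tells. Its arguments: {"type":"object","properties":{"increments":{"type":"array","items":{"type":"number"}}},"required":["increments"]}

```bash
mkdir -p pics
python3 - <<'E'
from station import r
import cv2
s=r.sense();print(s)
for n in("scene","top"):
    cv2.imwrite(f"pics/{n}0.png",r.capture(n)[:,:,::-1]);print(n,r.calibration(n))
print(r.calibration("wrist"))
E
```

```text
{'time_s': 0.0, 'joints': array([ 8.12224338e+01,  2.20896289e+01,  3.78043719e-01, -2.73892106e-02,
       -6.84112296e+01, -1.48146451e+01]), 'joint_velocities': array([-0.05430692, -0.11220697,  0.04369134,  0.03367877,  0.01352037,
       -0.03279614]), 'effort': array([ 1.41386750e-03, -3.90666926e+01,  1.87402171e+01,  4.21988100e+00,
        1.10077046e-02, -1.85980939e-04]), 'tcp_pos': array([0.24991256, 0.57220812, 0.22946381]), 'ee_rot': array([[-7.66384406e-04, -4.00385239e-01, -9.16346590e-01],
       [-2.05054822e-03, -9.16344303e-01,  4.00385955e-01],
       [-9.99997604e-01,  2.18586242e-03, -1.18737255e-04]]), 'wrist_force': array([ 0.30370029,  0.26177026, -0.22184511]), 'moment': array([ 0.02790295, -0.03583883,  0.053149  ]), 'gripper_width': 0.9993319879596381}
scene {'fx': 407.68677549411694, 'fy': 407.68677549411694, 'cx': 277.3393750089777, 'cy': 212.14590846286177, 'rvec': array([ 1.73187268,  1.45232232, -0.764175  ]), 'tvec': array([-0.10644414, -0.2187707 ,  1.51210616])}
top {'fx': 390.81531868052525, 'fy': 390.81531868052525, 'cx': 277.27705438597314, 'cy': 207.29055985878801, 'rvec': array([ 2.21001263, -2.14482376,  0.14570021]), 'tvec': array([-0.01823241,  0.50360255,  1.15565632])}
{'fx': 325.19226210127806, 'fy': 325.19226210127806, 'cx': 288.20413592847063, 'cy': 215.5253413530719, 'tool_from_camera': array([[ 6.60366477e-04, -2.91664607e-01,  9.56520424e-01,
        -1.54153483e-01],
       [ 9.99999626e-01, -3.42258570e-04, -7.94746167e-04,
        -7.05524867e-05],
       [ 5.59176640e-04,  9.56520590e-01,  2.91664272e-01,
        -7.93418932e-02],
       [ 0.00000000e+00,  0.00000000e+00,  0.00000000e+00,
         1.00000000e+00]])}
```

View pics/top0.png

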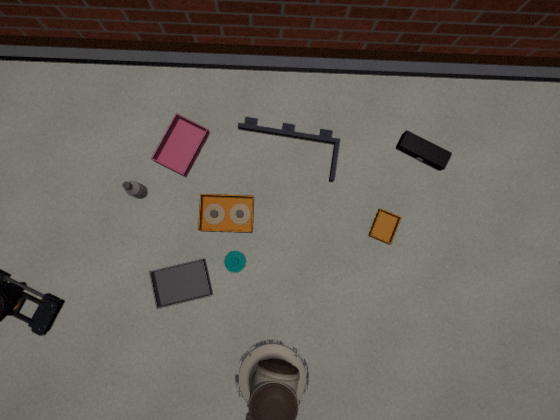

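View pics/scene0.png

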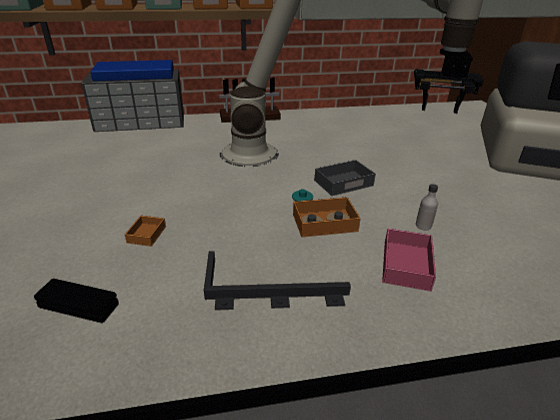

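```bash
cat > h.py <<'E'
import numpy as np,cv2
from station import r
def ray(n,uv,z):
    c=r.calibration(n);R=cv2.Rodrigues(c['rvec'])[0];C=-R.T@c['tvec']
    uv=np.atleast_2d(np.asarray(uv,float))
    d=np.c_[(uv[:,0]-c['cx'])/c['fx'],(uv[:,1]-c['cy'])/c['fy'],np.ones(len(uv))]@R
    return C+d*((z-C[2])/d[:,2])[:,None]
def tray(im,name='top',show=True):
    hsv=cv2.cvtColor(im,cv2.COLOR_RGB2HSV)
    m=cv2.inRange(hsv,(8,120,60),(25,255,255))
    cs=sorted(cv2.findContours(m,cv2.RETR_EXTERNAL,cv2.CHAIN_APPROX_NONE)[0],key=cv2.contourArea)[-2:]
    return cs[::-1]
E
python3 - <<'E'
from h import *
im=cv2.imread('pics/top0.png')[:,:,::-1].copy()
for c in tray(im):
    rc=cv2.minAreaRect(c);print(cv2.contourArea(c),rc)
    print(np.round(ray('top',cv2.boxPoints(rc),.045),3))
C=cv2.resize(im[100:320,110:470],None,fx=2.2,fy=2.2,interpolation=cv2.INTER_CUBIC)[:,:,::-1]
cv2.imwrite('pics/crop_a.png',C)
C=cv2.resize(im[105:245,190:350],None,fx=4.2,fy=4.2,interpolation=cv2.INTER_CUBIC)[:,:,::-1]
cv2.imwrite('pics/crop_b.png',np.clip(C.astype(int)*2,0,255).astype(np.uint8))
E
```

```text
1894.0 ((225.51370239257812, 212.63014221191406), (54.14806365966797, 36.75257873535156), 2.12109637260437)
[[0.427 0.23  0.045]
 [0.537 0.231 0.045]
 [0.536 0.07  0.045]
 [0.426 0.07  0.045]]
648.5 ((384.61541748046875, 225.92306518554688), (24.76923370361328, 29.692310333251953), 22.619861602783203)
[[ 0.428 -0.274  0.045]
 [ 0.511 -0.308  0.045]
 [ 0.485 -0.377  0.045]
 [ 0.402 -0.342  0.045]]
```

View pics/crop_b.png

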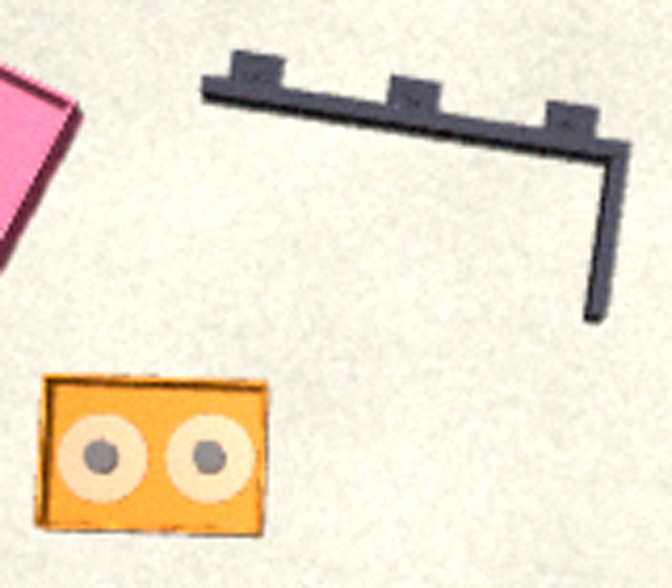

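Run:
```python
from h import *
im=cv2.imread('pics/top0.png')
def crop(x0,y0,x1,y1,f,name):
    C=cv2.resize(im[y0:y1,x0:x1],None,fx=f,fy=f,interpolation=cv2.INTER_CUBIC).astype(int)*3
    cv2.imwrite(name,np.clip(C,0,255).astype(np.uint8))
crop(300,115,350,190,8,'pics/c1.png'); crop(230,110,300,150,10,'pics/c2.png')
```

```text
(no output)
```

View pics/c1.png

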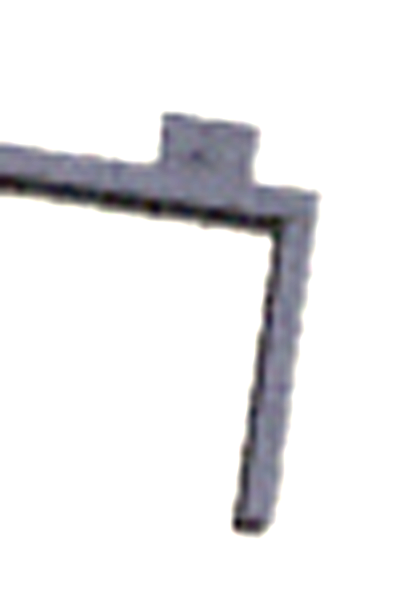

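View pics/c2.png

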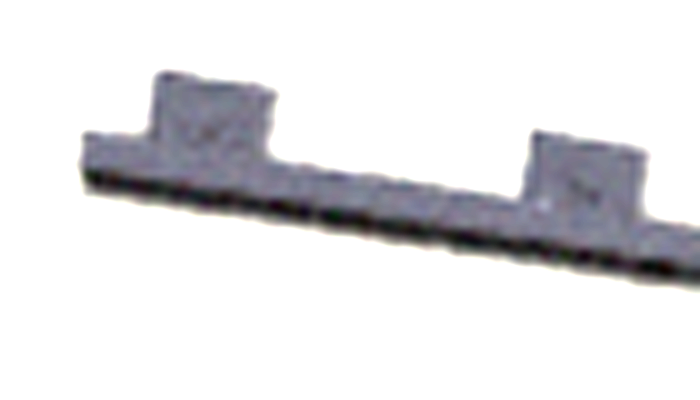

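Run:
```python
from h import *
P=ray('top',[(238.5,127.2),(334.4,142.2),(330.0,179.6),(339.6,139.4)],.03)
print(P.round(4)); v=P[0]-P[1];w=P[2]-P[1]
print(np.linalg.norm(v),np.linalg.norm(w),np.degrees(np.arctan2(-v[0],v[1])),np.degrees(np.arctan2(-w[1],-w[0])))
print(ray('top',[(238.5,129)],0), 'o',r.sense()['ee_rot'][:,1])
q=ray('top',[(135,190)],0.0);print('bottle base~',q)
```

```text
[[ 0.748   0.1234  0.03  ]
 [ 0.7113 -0.1737  0.03  ]
 [ 0.5938 -0.1617  0.03  ]
 [ 0.7208 -0.1898  0.03  ]]
0.2994048223145541 0.11816008433266449 -7.030469537520606 -5.833569002216559
[[0.75163122 0.12570614 0.        ]] o [-0.40038607 -0.91634449  0.0019409 ]
bottle base~ [[0.546718   0.43616724 0.        ]]
```

Candidates in the top view are:
- Orange tray with two clear lenses at (227,213). This is the one I want.
- Pink tray at (181,145), a decoy.
- Grey tray at (181,283), a decoy.
- Small orange dish at (385,226).
- Turquoise lens at (235,261), a decoy.

The close crop shows the orange tray holding both clear discs with grey blocks. It measures 110×160 mm, so the choice holds. The dock's inner corner is at about pixel (334,142), with yaw ≈ −7°.

My plan is to push along dock −y, then dock +x to the rail, then −y to the stop.

Call:
{"op": "move_arm", "data": {
  "increments": [73.4,0,0,0,0.1755,-0.345,0.06,73.4,0,0,0,0.1755,-0.345,0.06,73.4,0,0,0,0.1755,-0.345,0.06,73.4,0,0,0,0.1755,-0.345,0.06,73.4,0,0,0,0.1755,-0.345,0.06,73.4,0,0,0,0.1755,-0.345,0.06,73.4,0,0,0,0.1755,-0.345,0.06,73.4,0,0,0,0.1755,-0.345,0.06,73.4,0,0,0,0.1755,-0.345,0.06,73.4,0,0,0,0.1755,-0.345,0.06,73.4,0,0,0,0.1755,-0.345,0.06,73.4,0,0,0,0.1755,-0.345,0.06]
}}

```text
time_s: 1.1
tcp_pos: [0.4965, 0.2724, 0.2299]
ee_rot: [[-0.001, -0.992, 0.125], [-0.001, 0.125, 0.992], [-1.0, 0.001, -0.001]]
wrist_force: [-0.9, 0.0, -0.4]
gripper_width: 0.686
```

Call:
{"op": "move_arm", "data": {
  "increments": [0,0,0,0.04,0,0,0.06,0,0,0,0.08,0,0,0.06,0,0,0,0.12,0,0,0.06,0,0,0,0.15,0,0,0.06,0,0,0,0.17,0,0,0.06,0,0,0,0.185,0,0,0.06,0,0,0,0.195,0,0,0.06,0,0,0,0.203,0,0,0.06,0,0,0,0.207,0,0,0.06,0,0,0,0.207,0,0,0.06]
}}

```text
time_s: 1.93
tcp_pos: [0.4958, 0.274, 0.0232]
ee_rot: [[-0.0, -0.993, 0.121], [-0.0, 0.121, 0.993], [-1.0, 0.0, -0.0]]
wrist_force: [0.6, 0.0, 0.6]
gripper_width: 0.686
```

Run:
```python
from h import *
s=r.sense();print(s['tcp_pos'],s['wrist_force'],s['time_s'])
for n in('top','wrist'): cv2.imwrite(f'pics/{n}1.png',r.capture(n)[:,:,::-1])
```

```text
[0.49584793 0.27397297 0.02320739] [0.62211801 0.03859278 0.59781177] 1.9333
```

View pics/wrist1.png

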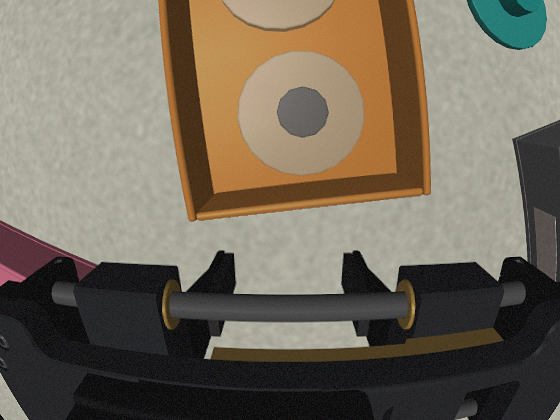

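View pics/top1.png

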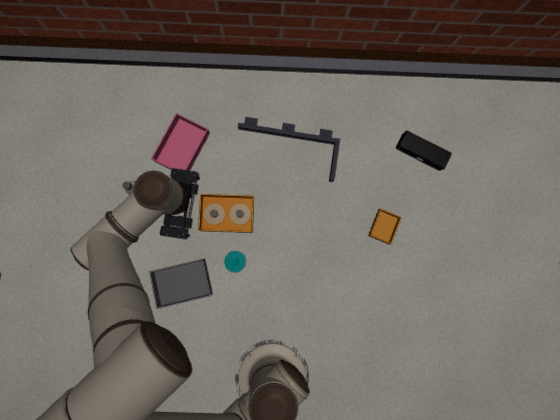

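The wrist view shows both fingers behind the tray's +y end wall (wall at row ~205, fingers at row ~255), roughly centred, with the counter between them clear. I'm starting the push slowly.

Call:
{"op": "move_arm", "data": {
  "increments": [0,0,0,0,0,-0.005,0.06,0,0,0,0,0,-0.01,0.06,0,0,0,0,0,-0.014,0.06,0,0,0,0,0,-0.017,0.06,0,0,0,0,0,-0.019,0.06,0,0,0,0,0,-0.021,0.06,0,0,0,0,0,-0.023,0.06,0,0,0,0,0,-0.025,0.06,0,0,0,0,0,-0.027,0.06,0,0,0,0,0,-0.029,0.06,0,0,0,0,0,-0.032,0.06,0,0,0,0,0,-0.035,0.06]
}}

```text
time_s: 3.03
tcp_pos: [0.4922, 0.2394, 0.0237]
ee_rot: [[0.001, -0.993, 0.121], [0.001, 0.121, 0.993], [-1.0, -0.001, 0.001]]
wrist_force: [0.3, 2.0, -0.6]
gripper_width: 0.688
```

Call:
{"op": "move_arm", "data": {
  "increments": [0,0,0,0,0,-0.003,0.06,0,0,0,0,0,-0.006,0.06,0,0,0,0,0,-0.009,0.06,0,0,0,0,0,-0.012,0.06,0,0,0,0,0,-0.015,0.06,0,0,0,0,0,-0.018,0.06,0,0,0,0,0,-0.021,0.06,0,0,0,0,0,-0.024,0.06,0,0,0,0,0,-0.027,0.06,0,0,0,0,0,-0.03,0.06,0,0,0,0,0,-0.033,0.06,0,0,0,0,0,-0.036,0.06]
}}

```text
time_s: 4.03
tcp_pos: [0.4875, 0.2033, 0.0237]
ee_rot: [[0.0, -0.993, 0.122], [0.0, 0.122, 0.993], [-1.0, -0.0, 0.0]]
wrist_force: [-0.2, 3.3, 2.6]
gripper_width: 0.688
```

Run:
```python
from h import *
s=r.sense();print(s['tcp_pos'],s['wrist_force'],s['time_s'])
for n in('top','wrist'): cv2.imwrite(f'pics/{n}2.png',r.capture(n)[:,:,::-1])
```

```text
[0.48746482 0.20326419 0.02369429] [-0.23454999  3.26353324  2.58641362] 4.0333
```

View pics/wrist2.png

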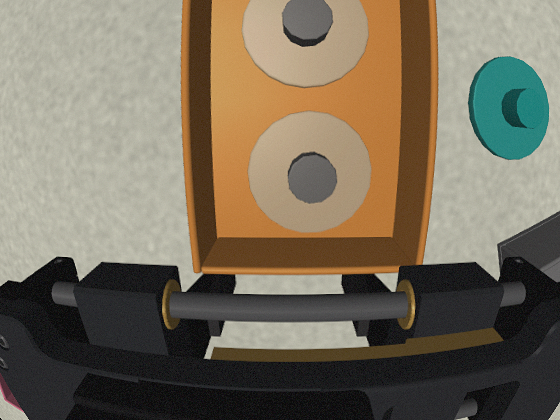

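The tray is now flush on both fingers (rim at row ~270), pushing at about 3 N, with the lenses in place. Continuing.

Call:
{"op": "move_arm", "data": {
  "increments": [0,0,0,0,0,-0.003,0.06,0,0,0,0,0,-0.007,0.06,0,0,0,0,0,-0.011,0.06,0,0,0,0,0,-0.015,0.06,0,0,0,0,0,-0.019,0.06,0,0,0,0,0,-0.023,0.06,0,0,0,0,0,-0.027,0.06,0,0,0,0,0,-0.031,0.06,0,0,0,0,0,-0.035,0.06,0,0,0,0,0,-0.039,0.06,0,0,0,0,0,-0.043,0.06,0,0,0,0,0,-0.047,0.06]
}}

```text
time_s: 5.13
tcp_pos: [0.4816, 0.1563, 0.0235]
ee_rot: [[-0.0, -0.993, 0.122], [-0.0, 0.122, 0.993], [-1.0, 0.0, -0.0]]
wrist_force: [0.4, 3.4, 1.6]
gripper_width: 0.69
```

Call:
{"op": "move_arm", "data": {
  "increments": [0,0,0,0,0,-0.004,0.06,0,0,0,0,0,-0.008,0.06,0,0,0,0,0,-0.012,0.06,0,0,0,0,0,-0.016,0.06,0,0,0,0,0,-0.02,0.06,0,0,0,0,0,-0.024,0.06,0,0,0,0,0,-0.028,0.06,0,0,0,0,0,-0.032,0.06,0,0,0,0,0,-0.036,0.06,0,0,0,0,0,-0.04,0.06,0,0,0,0,0,-0.044,0.06,0,0,0,0,0,-0.048,0.06]
}}

```text
time_s: 6.13
tcp_pos: [0.4757, 0.1086, 0.0235]
ee_rot: [[-0.0, -0.993, 0.122], [-0.0, 0.122, 0.993], [-1.0, 0.0, -0.0]]
wrist_force: [-0.1, 2.2, 1.6]
gripper_width: 0.687
```

Call:
{"op": "move_arm", "data": {
  "increments": [0,0,0,0,0,-0.004,0.06,0,0,0,0,0,-0.008,0.06,0,0,0,0,0,-0.012,0.06,0,0,0,0,0,-0.016,0.06,0,0,0,0,0,-0.02,0.06,0,0,0,0,0,-0.024,0.06,0,0,0,0,0,-0.028,0.06,0,0,0,0,0,-0.032,0.06,0,0,0,0,0,-0.036,0.06,0,0,0,0,0,-0.039,0.06,0,0,0,0,0,-0.042,0.06,0,0,0,0,0,-0.044,0.06]
}}

```text
time_s: 7.13
tcp_pos: [0.4704, 0.065, 0.0235]
ee_rot: [[-0.0, -0.993, 0.122], [-0.0, 0.122, 0.993], [-1.0, 0.0, -0.0]]
wrist_force: [0.1, 1.7, 1.4]
gripper_width: 0.69
```

Run:
```python
from h import *
s=r.sense();print(s['tcp_pos'],s['wrist_force'],s['time_s'])
im=r.capture('top');cv2.imwrite('pics/top3.png',im[:,:,::-1])
```

```text
[0.47035474 0.06498515 0.023533  ] [0.11103643 1.66527298 1.37924677] 7.1333
```

View pics/top3.png

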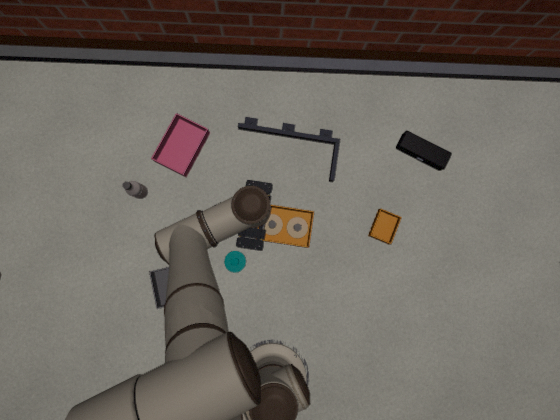

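```bash
cat >> h.py <<'E'
th=np.radians(-7.0);O=np.array([.712,-.172]);DX=np.array([np.cos(th),np.sin(th)]);DY=np.array([-np.sin(th),np.cos(th)])
def dock(p): p=np.atleast_2d(p)[:,:2]-O; return np.c_[p@DX,p@DY]
E
python3 - <<'E'
from h import *
im=cv2.imread('pics/top3.png')[:,:,::-1].copy()
c=tray(im)[0];rc=cv2.minAreaRect(c);print(rc,dock(ray('top',cv2.boxPoints(rc),.045)).round(4)); print(dock(r.sense()['tcp_pos']))
E
```

```text
((287.4306335449219, 225.4508514404297), (48.1260986328125, 36.645782470703125), 8.746162414550781) [[-0.3322  0.1758]
 [-0.2233  0.176 ]
 [-0.2233  0.0323]
 [-0.3323  0.0336]]
[[-0.26887058  0.20549912]]
```

Call:
{"op": "move_arm", "data": {
  "increments": [0,0,0,0,0,-0.003,0.06,0,0,0,0,0,-0.007,0.06,0,0,0,0,0,-0.011,0.06,0,0,0,0,0,-0.015,0.06,0,0,0,0,0,-0.018,0.06,0,0,0,0,0,-0.02,0.06,0,0,0,0,0,-0.02,0.06,0,0,0,0,0,-0.01,0.06,0,0,0,0,0,0.01,0.06,0,0,0,-0.03,0,0.01,0.06,0,0,0,-0.07,0,0.01,0.06,0,0,0,-0.1,0,0.01,0.06]
}}

```text
time_s: 8.18
tcp_pos: [0.4716, 0.0759, 0.1252]
ee_rot: [[-0.001, -0.993, 0.12], [-0.001, 0.12, 0.993], [-1.0, 0.001, -0.001]]
wrist_force: [1.3, 0.6, 0.3]
gripper_width: 0.689
```

Call:
{"op": "move_arm", "data": {
  "increments": [-90,0,0,0,0.09,-0.12,0.087,-90,0,0,0,0.09,-0.12,0.087,-90,0,0,0,0.09,-0.12,0.087,-90,0,0,0,0.09,-0.12,0.087,-90,0,0,0,0.09,-0.12,0.087,-90,0,0,0,0.09,-0.12,0.087,-90,0,0,0,0.09,-0.12,0.087,-90,0,0,0,0.09,-0.12,0.087,-90,0,0,0,0.09,-0.12,0.087,-90,0,0,0,0.09,-0.12,0.087,-90,0,0,0,0.09,-0.12,0.087,-90,0,0,0,0.09,-0.12,0.087]
}}

```text
time_s: 9.18
tcp_pos: [0.3673, -0.0327, 0.1234]
ee_rot: [[-0.001, -0.185, -0.983], [-0.001, -0.983, 0.185], [-1.0, 0.001, 0.001]]
wrist_force: [0.4, 0.6, -0.5]
gripper_width: 1.002
```

Run:
```python
from h import *
s=r.sense();print(s['tcp_pos'],s['joints'],s['ee_rot'][:,1],dock(s['tcp_pos']),s['time_s'])
for n in('top','wrist'): cv2.imwrite(f'pics/{n}4.png',r.capture(n)[:,:,::-1])
```

```text
[ 0.36730835 -0.03265002  0.12340144] [ 2.06045812e+01  3.91658424e+00 -4.18711642e+01  6.40944402e-03
 -4.42899235e+01  5.87121779e+01] [-1.85299972e-01 -9.82681701e-01  7.70693514e-04] [[-0.35910486  0.09630394]] 9.1833
```

View pics/wrist4.png

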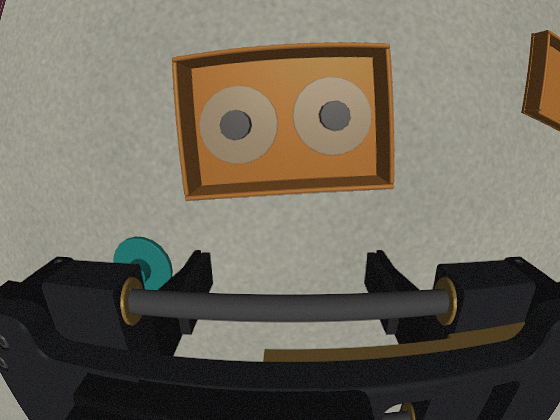

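View pics/top4.png

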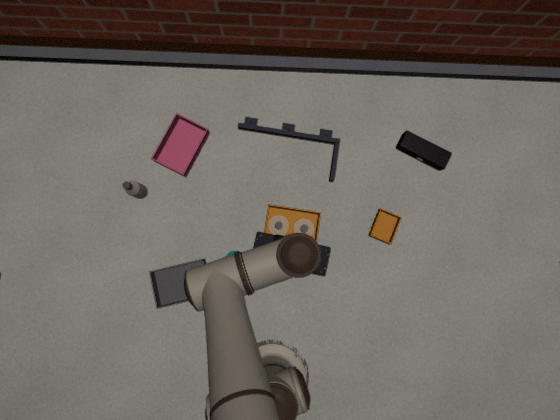

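Run:
```python
from h import *
im=cv2.imread('pics/top0.png')[:,:,::-1].copy()
hsv=cv2.cvtColor(im,cv2.COLOR_RGB2HSV);m=cv2.inRange(hsv,(80,120,50),(95,255,255))
c=max(cv2.findContours(m,0,2)[0],key=cv2.contourArea);print(cv2.minEnclosingCircle(c),dock(ray('top',[cv2.minEnclosingCircle(c)[0]],.01)))
im=cv2.imread('pics/top4.png')[:,:,::-1].copy()
c=tray(im)[0];rc=cv2.minAreaRect(c);print(rc,dock(ray('top',cv2.boxPoints(rc),.045)).round(4))
```

```text
((234.58421325683594, 261.1526184082031), 10.479467391967773) [[-0.40654249  0.24489048]]
((292.0772399902344, 222.39234924316406), (53.519283294677734, 29.188743591308594), 9.090277671813965) [[-0.3098  0.1719]
 [-0.2228  0.1715]
 [-0.2238  0.0117]
 [-0.3108  0.0134]]
```

Call:
{"op": "move_arm", "data": {
  "increments": [-3.8,0,0,0.02,0,0.006,0.087,-3.8,0,0,0.05,0,0.006,0.087,-3.8,0,0,0.075,0,0.006,0.087,-3.8,0,0,0.09,0,0.006,0.087,-3.8,0,0,0.098,0,0.006,0.087,-3.8,0,0,0.1,0,0.006,0.087,-3.8,0,0,0.1,0,0.006,0.087]
}}

```text
time_s: 9.87
tcp_pos: [0.3615, -0.0317, 0.0231]
ee_rot: [[-0.002, -0.128, -0.992], [-0.001, -0.992, 0.128], [-1.0, 0.001, 0.002]]
wrist_force: [0.6, 0.2, 0.4]
gripper_width: 0.999
```

Run:
```python
from h import *
s=r.sense();print(s['tcp_pos'],s['joints'],s['ee_rot'],dock(s['tcp_pos']),s['wrist_force'],s['time_s'])
for n in('wrist',): cv2.imwrite(f'pics/{n}5.png',r.capture(n)[:,:,::-1])
```

```text
[ 0.36148459 -0.03167885  0.0230892 ] [ 2.11240935e+01  1.54757115e+01 -4.99131721e+01  1.15615312e-02
 -2.47351841e+01  6.15127705e+01] [[-1.98944172e-03 -1.27974575e-01 -9.91775454e-01]
 [-8.59138009e-04 -9.91776831e-01  1.27976477e-01]
 [-9.99997652e-01  1.10667373e-03  1.86313439e-03]] [[-0.36500357  0.09655814]] [0.58158359 0.21067296 0.38047443] 9.8667
```

View pics/wrist5.png

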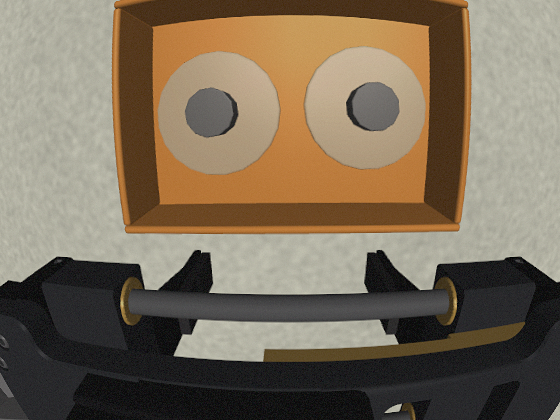

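The fingers are behind the −x wall (rim at row ~230), centred and parallel. Now pushing toward the rail.

Call:
{"op": "move_arm", "data": {
  "increments": [0,0,0,0,0,-0.004,0.087,0,0,0,0,0,-0.008,0.087,0,0,0,0,0,-0.012,0.087,0,0,0,0,0,-0.015,0.087,0,0,0,0,0,-0.017,0.087,0,0,0,0,0,-0.019,0.087,0,0,0,0,0,-0.021,0.087,0,0,0,0,0,-0.023,0.087,0,0,0,0,0,-0.025,0.087,0,0,0,0,0,-0.028,0.087,0,0,0,0,0,-0.031,0.087,0,0,0,0,0,-0.035,0.087]
}}

```text
time_s: 10.92
tcp_pos: [0.397, -0.0361, 0.0235]
ee_rot: [[0.0, -0.126, -0.992], [0.0, -0.992, 0.126], [-1.0, -0.0, -0.0]]
wrist_force: [-2.0, -0.3, -0.8]
gripper_width: 1.002
```

Call:
{"op": "move_arm", "data": {
  "increments": [0,0,0,0,0,-0.004,0.087,0,0,0,0,0,-0.008,0.087,0,0,0,0,0,-0.012,0.087,0,0,0,0,0,-0.016,0.087,0,0,0,0,0,-0.02,0.087,0,0,0,0,0,-0.024,0.087,0,0,0,0,0,-0.028,0.087,0,0,0,0,0,-0.032,0.087,0,0,0,0,0,-0.036,0.087,0,0,0,0,0,-0.04,0.087,0,0,0,0,0,-0.044,0.087,0,0,0,0,0,-0.048,0.087]
}}

```text
time_s: 11.92
tcp_pos: [0.4446, -0.0422, 0.0235]
ee_rot: [[-0.0, -0.126, -0.992], [-0.0, -0.992, 0.126], [-1.0, 0.0, 0.0]]
wrist_force: [-1.5, 0.2, -0.5]
gripper_width: 0.997
```

Call:
{"op": "move_arm", "data": {
  "increments": [0,0,0,0,0,-0.004,0.087,0,0,0,0,0,-0.008,0.087,0,0,0,0,0,-0.012,0.087,0,0,0,0,0,-0.016,0.087,0,0,0,0,0,-0.02,0.087,0,0,0,0,0,-0.024,0.087,0,0,0,0,0,-0.028,0.087,0,0,0,0,0,-0.032,0.087,0,0,0,0,0,-0.036,0.087,0,0,0,0,0,-0.039,0.087,0,0,0,0,0,-0.041,0.087,0,0,0,0,0,-0.042,0.087]
}}

```text
time_s: 12.92
tcp_pos: [0.4859, -0.0475, 0.0236]
ee_rot: [[-0.0, -0.126, -0.992], [-0.0, -0.992, 0.126], [-1.0, 0.0, 0.0]]
wrist_force: [-2.5, 0.8, 1.5]
gripper_width: 0.999
```

Run:
```python
from h import *
s=r.sense();print(dock(s['tcp_pos']),s['wrist_force'],s['time_s'])
for n in('top','wrist'): cv2.imwrite(f'pics/{n}6.png',r.capture(n)[:,:,::-1])
im=cv2.imread('pics/top6.png')[:,:,::-1].copy()
c=tray(im)[0];rc=cv2.minAreaRect(c);print(rc,dock(ray('top',cv2.boxPoints(rc),.045)).round(4))
```

```text
[[-0.23955015  0.09601945]] [-2.53538312  0.79008672  1.50294754] 12.9167
((384.53448486328125, 225.91378784179688), (24.697479248046875, 29.896949768066406), 21.801410675048828) [[-0.2706 -0.1358]
 [-0.183  -0.1585]
 [-0.1998 -0.2304]
 [-0.2873 -0.2071]]
```

View pics/wrist6.png

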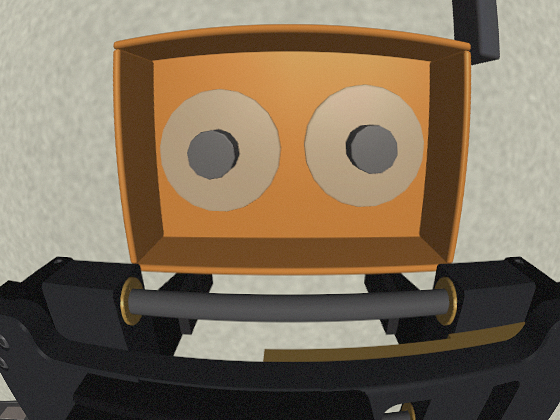

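View pics/top6.png

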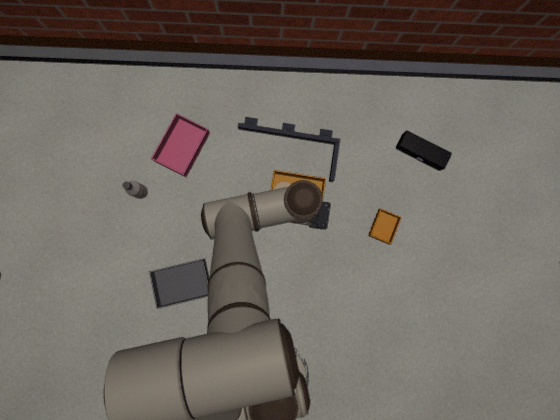

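```bash
cat >> h.py <<'E'
def wray(uv,z,s):
    c=r.calibration('wrist');T=c['tool_from_camera']
    uv=np.atleast_2d(np.asarray(uv,float));a=(uv-[c['cx'],c['cy']])/c['fx'];t=np.linalg.norm(a,axis=1)
    d=np.c_[a/t[:,None]*np.sin(t)[:,None],np.cos(t)]
    W=s['ee_rot']@T[:3,:3];C=s['ee_rot']@T[:3,3]+s['tcp_pos'];d=d@W.T
    return C+d*((z-C[2])/d[:,2])[:,None]
E
python3 - <<'E'
from h import *
s=r.sense()
print('tray',dock(wray([(116,44),(469,45),(452,269),(132,269)],.045,s)).round(4))
im=cv2.imread('pics/wrist6.png');C=cv2.resize(im[0:110,400:540],None,fx=5,fy=5);cv2.imwrite('pics/c6.png',np.clip(C.astype(int)*2,0,255).astype(np.uint8))
E
```

```text
tray [[-0.121   0.1719]
 [-0.1215  0.0153]
 [-0.2288  0.0147]
 [-0.2278  0.1737]]
```

View pics/c6.png

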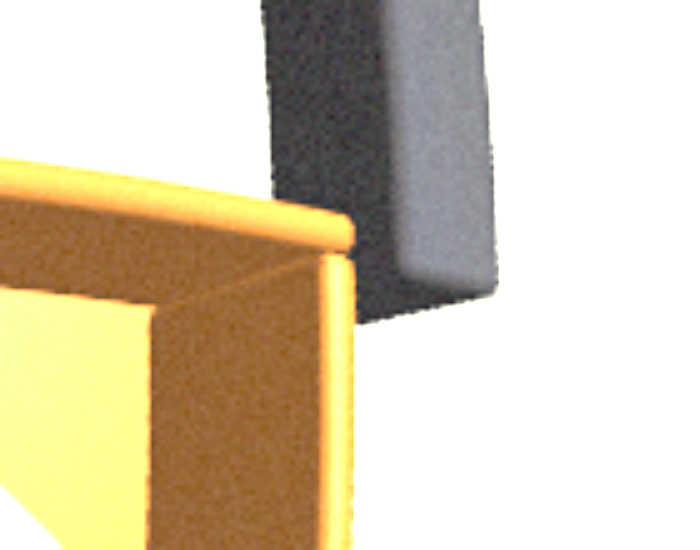

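Run:
```python
from h import *
s=r.sense()
print('stop top',dock(wray([(480.4,55),(477,0.)],.03,s)).round(4)); print('stop foot',dock(wray([(453.5,10)],.0,s)))
print(s['tcp_pos'])
```

```text
stop top [[-0.1212 -0.0007]
 [-0.0904 -0.0007]]
stop foot [[-0.08727924 -0.00227198]]
[ 0.48599815 -0.04751156  0.02355867]
```

The wrist view shows 15 mm between the tray's −y side and the stop's inner face, which agrees with the dock estimate. Continuing to the rail.

Call:
{"op": "move_arm", "data": {
  "increments": [0,0,0,0,0,-0.004,0.087,0,0,0,0,0,-0.008,0.087,0,0,0,0,0,-0.012,0.087,0,0,0,0,0,-0.016,0.087,0,0,0,0,0,-0.02,0.087,0,0,0,0,0,-0.024,0.087,0,0,0,0,0,-0.028,0.087,0,0,0,0,0,-0.032,0.087,0,0,0,0,0,-0.036,0.087,0,0,0,0,0,-0.04,0.087,0,0,0,0,0,-0.044,0.087,0,0,0,0,0,-0.048,0.087]
}}

```text
time_s: 14.02
tcp_pos: [0.5338, -0.0536, 0.0236]
ee_rot: [[-0.0, -0.126, -0.992], [-0.0, -0.992, 0.126], [-1.0, 0.0, 0.0]]
wrist_force: [-4.0, 1.1, 3.6]
gripper_width: 0.997
```

Call:
{"op": "move_arm", "data": {
  "increments": [0,0,0,0,0,-0.004,0.087,0,0,0,0,0,-0.008,0.087,0,0,0,0,0,-0.012,0.087,0,0,0,0,0,-0.016,0.087,0,0,0,0,0,-0.02,0.087,0,0,0,0,0,-0.024,0.087,0,0,0,0,0,-0.028,0.087,0,0,0,0,0,-0.032,0.087,0,0,0,0,0,-0.036,0.087,0,0,0,0,0,-0.04,0.087,0,0,0,0,0,-0.043,0.087,0,0,0,0,0,-0.046,0.087]
}}

```text
time_s: 15.02
tcp_pos: [0.5795, -0.0594, 0.0235]
ee_rot: [[0.0, -0.126, -0.992], [0.0, -0.992, 0.126], [-1.0, -0.0, -0.0]]
wrist_force: [-3.4, 1.0, 2.9]
gripper_width: 0.998
```

Call:
{"op": "move_arm", "data": {
  "increments": [0,0,0,0,0,-0.002,0.087,0,0,0,0,0,-0.004,0.087,0,0,0,0,0,-0.006,0.087,0,0,0,0,0,-0.008,0.087,0,0,0,0,0,-0.01,0.087,0,0,0,0,0,-0.012,0.087,0,0,0,0,0,-0.014,0.087,0,0,0,0,0,-0.015,0.087,0,0,0,0,0,-0.016,0.087,0,0,0,0,0,-0.017,0.087,0,0,0,0,0,-0.018,0.087]
}}

```text
time_s: 15.93
tcp_pos: [0.5971, -0.0616, 0.0235]
ee_rot: [[0.0, -0.126, -0.992], [0.0, -0.992, 0.126], [-1.0, -0.0, -0.0]]
wrist_force: [-2.5, -0.0, 0.8]
gripper_width: 1.0
```

Run:
```python
from h import *
s=r.sense();print(dock(s['tcp_pos']),s['wrist_force'],s['time_s'])
for n in('top','wrist'): cv2.imwrite(f'pics/{n}7.png',r.capture(n)[:,:,::-1])
```

```text
[[-0.12748883  0.09559678]] [-2.53804888 -0.0045196   0.76201263] 15.9333
```

View pics/wrist7.png

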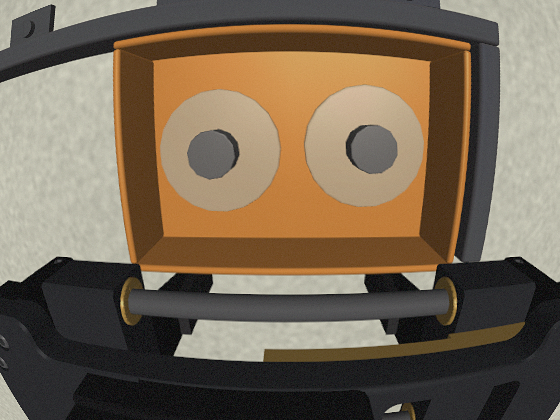

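Call:
{"op": "move_arm", "data": {
  "increments": [0,0,0,0,0,-0.001,0.087,0,0,0,0,0,-0.002,0.087,0,0,0,0,0,-0.003,0.087,0,0,0,0,0,-0.004,0.087,0,0,0,0,0,-0.005,0.087]
}}

```text
time_s: 16.45
tcp_pos: [0.6021, -0.0622, 0.0235]
ee_rot: [[0.0, -0.126, -0.992], [0.0, -0.992, 0.126], [-1.0, -0.0, -0.0]]
wrist_force: [-1.8, 0.4, 0.2]
gripper_width: 0.998
```

Call:
{"op": "move_arm", "data": {
  "increments": [0,0,0,0,0,-0.0005,0.087,0,0,0,0,0,-0.001,0.087]
}}

```text
time_s: 16.62
tcp_pos: [0.603, -0.0623, 0.0235]
ee_rot: [[-0.0, -0.126, -0.992], [0.0, -0.992, 0.126], [-1.0, -0.0, 0.0]]
wrist_force: [-1.7, -0.3, -0.9]
gripper_width: 0.999
```

Call:
{"op": "move_arm", "data": {
  "increments": [0,0,0,0,0,-0.0005,0.087,0,0,0,0,0,-0.001,0.087,0,0,0,0,0,-0.0015,0.087]
}}

```text
time_s: 16.87
tcp_pos: [0.6037, -0.0625, 0.0235]
ee_rot: [[-0.002, -0.126, -0.992], [-0.0, -0.992, 0.126], [-1.0, 0.0, 0.002]]
wrist_force: [-4.5, 1.5, 2.7]
gripper_width: 0.998
```

Call:
{"op": "move_arm", "data": {
  "increments": [0,0,0,0,0,-0.0005,0.087,0,0,0,0,0,-0.001,0.087]
}}

```text
time_s: 17.03
tcp_pos: [0.6037, -0.0626, 0.0235]
ee_rot: [[-0.004, -0.126, -0.992], [0.0, -0.992, 0.126], [-1.0, 0.0, 0.004]]
wrist_force: [-6.6, 2.8, 3.6]
gripper_width: 0.999
```

Call:
{"op": "move_arm", "data": {
  "increments": [0,0,0,0,0,-0.0005,0.087,0,0,0,0,0,-0.001,0.087,0,0,0,0,0,-0.0015,0.087,0,0,0,0,0,-0.0015,0.087]
}}

```text
time_s: 17.37
tcp_pos: [0.6037, -0.0626, 0.0235]
ee_rot: [[-0.007, -0.126, -0.992], [0.0, -0.992, 0.126], [-1.0, 0.001, 0.007]]
wrist_force: [-10.5, 3.8, 5.8]
gripper_width: 0.999
```

Run:
```python
from h import *
s=r.sense();print(dock(s['tcp_pos']),s['wrist_force'],s['moment'],s['ee_rot'],s['time_s'])
im=r.capture('wrist')[:,:,::-1];cv2.imwrite(f'pics/wrist8.png',im);cv2.imwrite('pics/c8.png',np.clip(cv2.resize(im[0:110,90:510],None,fx=1.9,fy=1.9).astype(int)*2,0,255).astype(np.uint8))
```

```text
[[-0.12082247  0.09539754]] [-10.54892126   3.75090885   5.83520539] [1.1836192  2.60508298 0.21871818] [[-6.78121702e-03 -1.26024598e-01 -9.92003939e-01]
 [ 4.54618776e-05 -9.92026787e-01  1.26027189e-01]
 [-9.99977006e-01  8.09519360e-04  6.73287825e-03]] 17.3667
```

View pics/c8.png

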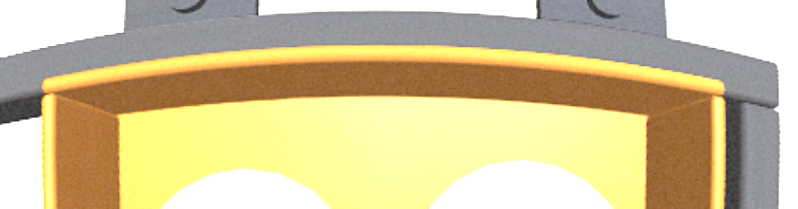

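View pics/wrist8.png

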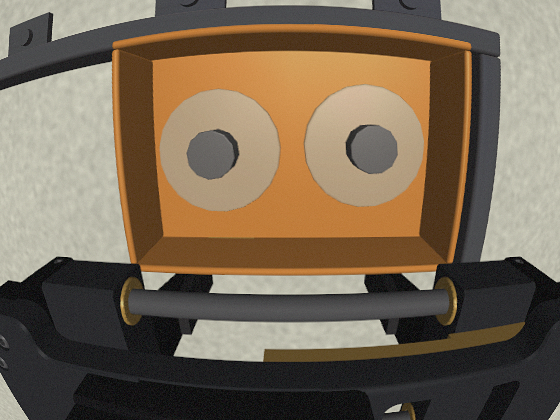

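The rail side is flush: the rim is parallel to the rail, the TCP has stalled, and the force climbed to 11 N. Next I'm backing off and going round to the +y end.

Call:
{"op": "move_arm", "data": {
  "increments": [0,0,0,0,0,0.004,0.087,0,0,0,0,0,0.01,0.087,0,0,0,0,0,0.024,0.087,0,0,0,-0.02,0,0.024,0.087,0,0,0,-0.06,0,0.024,0.087,0,0,0,-0.1,0,0.024,0.087]
}}

```text
time_s: 17.92
tcp_pos: [0.5827, -0.06, 0.1237]
ee_rot: [[-0.001, -0.126, -0.992], [-0.001, -0.992, 0.126], [-1.0, 0.001, 0.001]]
wrist_force: [1.2, 0.7, 0.9]
gripper_width: 1.002
```

Run:
```python
from h import *
s=r.sense();print(dock(s['tcp_pos']),s['joints'].round(1),s['wrist_force'],s['time_s'])
im=r.capture('wrist')[:,:,::-1];cv2.imwrite(f'pics/wrist9.png',im)
```

```text
[[-0.14196844  0.09540015]] [ 10.   23.8 -13.4   0.  -52.8  72.8] [1.2341497  0.72342996 0.89687736] 17.9167
```

View pics/wrist9.png

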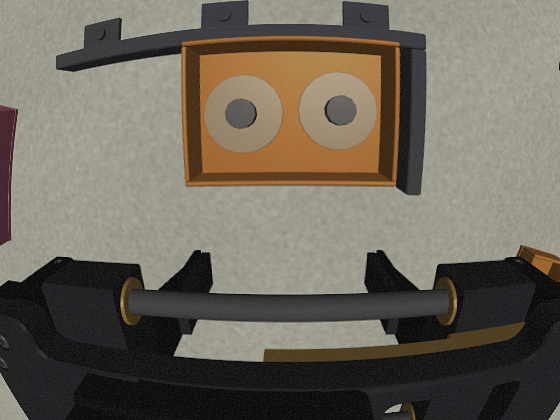

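Call:
{"op": "move_arm", "data": {
  "increments": [90,0,0,0,-0.117,-0.089,0.05,90,0,0,0,-0.117,-0.089,0.05,90,0,0,0,-0.117,-0.089,0.05,90,0,0,0,-0.117,-0.089,0.05,90,0,0,0,-0.117,-0.089,0.05,90,0,0,0,-0.117,-0.089,0.05,90,0,0,0,-0.117,-0.089,0.05,90,0,0,0,-0.117,-0.089,0.05,90,0,0,0,-0.117,-0.089,0.05,90,0,0,0,-0.117,-0.089,0.05,90,0,0,0,-0.117,-0.089,0.05,90,0,0,0,-0.117,-0.089,0.05]
}}

```text
time_s: 18.97
tcp_pos: [0.6871, 0.0451, 0.1237]
ee_rot: [[0.003, -0.998, 0.062], [0.0, 0.062, 0.998], [-1.0, -0.003, 0.001]]
wrist_force: [-0.0, 0.2, 0.1]
gripper_width: 0.573
```

Call:
{"op": "move_arm", "data": {
  "increments": [4,0,0,0,0,0,0.05,4,0,0,0,0,0,0.05]
}}

```text
time_s: 19.13
tcp_pos: [0.6869, 0.0451, 0.1237]
ee_rot: [[0.002, -0.992, 0.126], [0.0, 0.126, 0.992], [-1.0, -0.002, 0.001]]
wrist_force: [-0.4, 0.3, 0.3]
gripper_width: 0.576
```

Run:
```python
from h import *
s=r.sense();print(dock(s['tcp_pos']),s['tcp_pos'],s['joints'].round(1),s['ee_rot'].round(4),s['time_s'])
im=r.capture('wrist')[:,:,::-1];cv2.imwrite(f'pics/wrist10.png',im)
```

```text
[[-0.0513738   0.21243073]] [0.68689793 0.0451082  0.12368434] [ 17.2  32.7   2.2   0.  -59.4 -24.5] [[ 2.300e-03 -9.920e-01  1.264e-01]
 [ 4.000e-04  1.264e-01  9.920e-01]
 [-1.000e+00 -2.300e-03  7.000e-04]] 19.1333
```

View pics/wrist10.png

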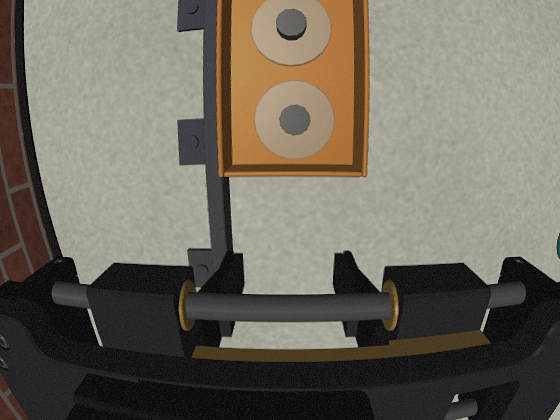

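Call:
{"op": "move_arm", "data": {
  "increments": [0,0,0,0.02,0.006,0,0.05,0,0,0,0.05,0.006,0,0.05,0,0,0,0.075,0.006,0,0.05,0,0,0,0.09,0.006,0,0.05,0,0,0,0.098,0.006,0,0.05,0,0,0,0.1,0.006,0,0.05,0,0,0,0.1,0.006,0,0.05]
}}

```text
time_s: 19.77
tcp_pos: [0.6807, 0.0458, 0.0236]
ee_rot: [[0.001, -0.992, 0.124], [-0.0, 0.124, 0.992], [-1.0, -0.001, -0.0]]
wrist_force: [0.3, 0.4, -0.1]
gripper_width: 0.577
```

Call:
{"op": "move_arm", "data": {
  "increments": [0,0,0,0,0,-0.004,0.05,0,0,0,0,0,-0.008,0.05,0,0,0,0,0,-0.012,0.05,0,0,0,0,0,-0.016,0.05,0,0,0,0,0,-0.019,0.05,0,0,0,0,0,-0.021,0.05,0,0,0,0,0,-0.023,0.05,0,0,0,0,0,-0.025,0.05,0,0,0,0,0,-0.027,0.05,0,0,0,0,0,-0.029,0.05,0,0,0,0,0,-0.031,0.05,0,0,0,0,0,-0.033,0.05]
}}

```text
time_s: 20.77
tcp_pos: [0.6761, 0.0135, 0.0235]
ee_rot: [[0.0, -0.992, 0.125], [0.001, 0.125, 0.992], [-1.0, -0.0, 0.001]]
wrist_force: [0.9, 2.9, -0.2]
gripper_width: 0.574
```

Run:
```python
from h import *
s=r.sense();print(dock(s['tcp_pos']),s['tcp_pos'],s['wrist_force'],s['time_s'])
im=r.capture('wrist')[:,:,::-1];cv2.imwrite(f'pics/wrist11.png',im)
```

```text
[[-0.05824175  0.17969488]] [0.67609167 0.01345334 0.02354383] [ 0.88853288  2.89692821 -0.17259138] 20.7667
```

View pics/wrist11.png

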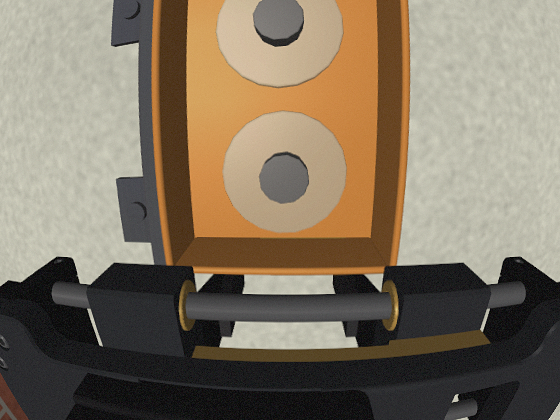

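Call:
{"op": "move_arm", "data": {
  "increments": [0,0,0,0,0,-0.0015,0.05,0,0,0,0,0,-0.003,0.05,0,0,0,0,0,-0.004,0.05,0,0,0,0,0,-0.005,0.05]
}}

```text
time_s: 21.15
tcp_pos: [0.6754, 0.008, 0.0235]
ee_rot: [[-0.0, -0.992, 0.125], [0.0, 0.125, 0.992], [-1.0, 0.0, 0.0]]
wrist_force: [-0.2, 2.0, 0.7]
gripper_width: 0.575
```

Call:
{"op": "move_arm", "data": {
  "increments": [0,0,0,0,0,-0.0007,0.05,0,0,0,0,0,-0.0015,0.05,0,0,0,0,0,-0.002,0.05]
}}

```text
time_s: 21.4
tcp_pos: [0.6752, 0.0059, 0.0235]
ee_rot: [[0.0, -0.992, 0.125], [-0.0, 0.125, 0.992], [-1.0, -0.0, -0.0]]
wrist_force: [-0.3, 2.2, 0.7]
gripper_width: 0.576
```

Call:
{"op": "move_arm", "data": {
  "increments": [0,0,0,0,0,-0.0005,0.05,0,0,0,0,0,-0.001,0.05]
}}

```text
time_s: 21.57
tcp_pos: [0.675, 0.005, 0.0235]
ee_rot: [[-0.0, -0.992, 0.125], [-0.0, 0.125, 0.992], [-1.0, 0.0, -0.0]]
wrist_force: [-0.3, 2.7, 0.0]
gripper_width: 0.574
```

Call:
{"op": "move_arm", "data": {
  "increments": [0,0,0,0,0,-0.0005,0.05,0,0,0,0,0,-0.001,0.05,0,0,0,0,0,-0.0015,0.05]
}}

```text
time_s: 21.82
tcp_pos: [0.6749, 0.0039, 0.0235]
ee_rot: [[0.0, -0.992, 0.125], [0.001, 0.125, 0.992], [-1.0, -0.0, 0.001]]
wrist_force: [-0.6, 4.6, -0.1]
gripper_width: 0.574
```

Call:
{"op": "move_arm", "data": {
  "increments": [0,0,0,0,0,-0.0005,0.05,0,0,0,0,0,-0.001,0.05]
}}

```text
time_s: 21.98
tcp_pos: [0.6749, 0.0039, 0.0236]
ee_rot: [[0.001, -0.992, 0.125], [0.002, 0.125, 0.992], [-1.0, -0.001, 0.002]]
wrist_force: [0.1, 7.6, -0.7]
gripper_width: 0.572
```

Call:
{"op": "move_arm", "data": {
  "increments": [0,0,0,0,0,-0.0005,0.05,0,0,0,0,0,-0.001,0.05,0,0,0,0,0,-0.001,0.05]
}}

```text
time_s: 22.23
tcp_pos: [0.6749, 0.0039, 0.0236]
ee_rot: [[0.001, -0.992, 0.125], [0.002, 0.125, 0.992], [-1.0, -0.001, 0.003]]
wrist_force: [-0.4, 9.5, -0.8]
gripper_width: 0.573
```

Call:
{"op": "move_arm", "data": {
  "increments": [0,0,0,0,0,0.004,0.05,0,0,0,0,0,0.01,0.05,0,0,0,0,0,0.025,0.05,0,0,0,-0.02,0,0.025,0.05,0,0,0,-0.06,0,0.025,0.05,0,0,0,-0.1,0,0.025,0.05,0,0,0,-0.14,0.02,0.01,0.05,0,0,0,-0.18,0.03,-0.02,0.05,0,0,0,-0.2,0.03,-0.05,0.05,0,0,0,-0.2,0.03,-0.07,0.05,0,0,0,-0.2,0.03,-0.07,0.05]
}}

```text
time_s: 23.15
tcp_pos: [0.6364, -0.0674, 0.2277]
ee_rot: [[0.006, -0.992, 0.129], [-0.001, 0.129, 0.992], [-1.0, -0.006, -0.0]]
wrist_force: [-0.6, 1.5, 0.7]
gripper_width: 0.57
```

Run:
```python
from h import *
s=r.sense();print(dock(s['tcp_pos']),s['tcp_pos'],s['wrist_force'],s['time_s'])
im=r.capture('wrist')[:,:,::-1];cv2.imwrite(f'pics/wrist12.png',im)
cv2.imwrite('pics/scene12.png',r.capture('scene')[:,:,::-1])
```

```text
[[-0.08773968  0.09464949]] [ 0.63644919 -0.06736323  0.22766469] [-0.58086609  1.49954758  0.68826854] 23.15
```

View pics/wrist12.png

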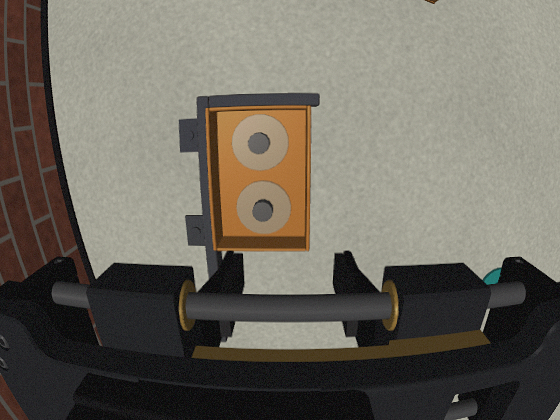

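View pics/scene12.png

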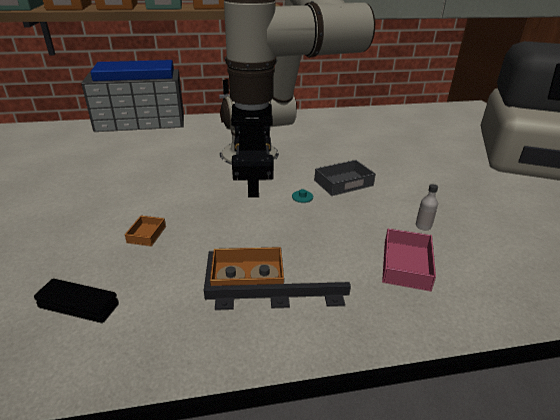

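Run:
```python
from h import *
im=cv2.imread('pics/wrist12.png');C=cv2.resize(im[85:265,190:330],None,fx=3.3,fy=3.3,interpolation=cv2.INTER_CUBIC);cv2.imwrite('pics/c12.png',np.clip(C.astype(int)*2,0,255).astype(np.uint8))
im=cv2.imread('pics/scene12.png');C=cv2.resize(im[235:310,195:355],None,fx=5,fy=5,interpolation=cv2.INTER_CUBIC);cv2.imwrite('pics/c12s.png',np.clip(C.astype(int)*2,0,255).astype(np.uint8))
```

```text
(no output)
```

View pics/c12.png

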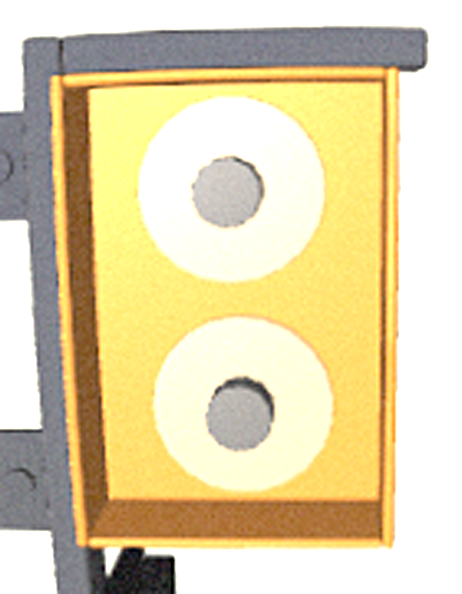

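View pics/c12s.png

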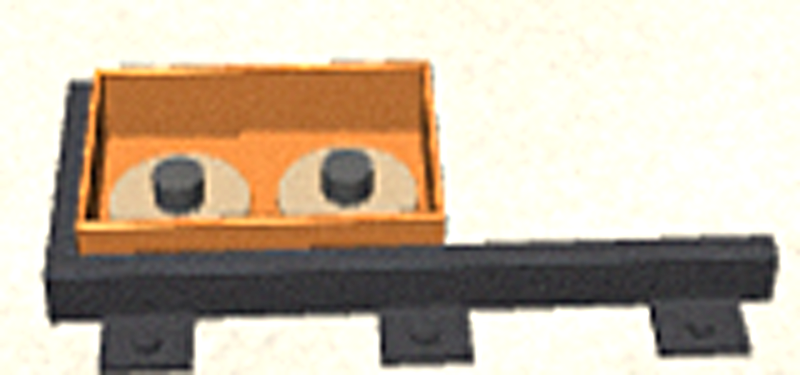

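Both sides look flush, but perspective could hide a small gap at the rail. I'll do one gentle confirming push in +x.

Call:
{"op": "move_arm", "data": {
  "increments": [-90,0,0,0,0.055,-0.012,0.087,-90,0,0,0,0.055,-0.012,0.087,-90,0,0,0,0.055,-0.012,0.087,-90,0,0,0,0.055,-0.012,0.087,-90,0,0,0,0.055,-0.012,0.087,-90,0,0,0,0.055,-0.012,0.087,-90,0,0,0,0.055,-0.012,0.087,-90,0,0,0,0.055,-0.012,0.087,-90,0,0,0,0.055,-0.012,0.087,-90,0,0,0,0.055,-0.012,0.087,-90,0,0,0,0.055,-0.012,0.087,-90,0,0,0,0.055,-0.012,0.087]
}}

```text
time_s: 24.25
tcp_pos: [0.5798, -0.0678, 0.2221]
ee_rot: [[-0.003, -0.188, -0.982], [-0.0, -0.982, 0.188], [-1.0, 0.001, 0.003]]
wrist_force: [1.2, -0.0, -0.3]
gripper_width: 1.002
```

Run:
```python
from h import *
s=r.sense();print(dock(s['tcp_pos']),s['tcp_pos'],s['ee_rot'].round(4),s['time_s'],np.degrees(np.arctan2(s['ee_rot'][1,1],s['ee_rot'][0,1])))
```

```text
[[-0.14386797  0.08732006]] [ 0.57984604 -0.06779772  0.22207656] [[-2.800e-03 -1.876e-01 -9.822e-01]
 [-4.000e-04 -9.822e-01  1.876e-01]
 [-1.000e+00  9.000e-04  2.700e-03]] 24.25 -100.81392731906391
```

Call:
{"op": "move_arm", "data": {
  "increments": [-3.7,0,0,0.03,0.005,0,0.087,-3.7,0,0,0.07,0.005,0,0.087,-3.7,0,0,0.11,0.005,0,0.087,-3.7,0,0,0.145,0.005,0,0.087,-3.7,0,0,0.17,0.005,0,0.087,-3.7,0,0,0.185,0.005,0,0.087,-3.7,0,0,0.195,0.005,0,0.087,-3.7,0,0,0.199,0.005,0,0.087,-3.7,0,0,0.199,0.005,0,0.087]
}}

```text
time_s: 25.0
tcp_pos: [0.5787, -0.0734, 0.0235]
ee_rot: [[-0.002, -0.13, -0.991], [-0.0, -0.991, 0.13], [-1.0, 0.001, 0.002]]
wrist_force: [-0.2, 0.2, 0.6]
gripper_width: 0.997
```

Call:
{"op": "move_arm", "data": {
  "increments": [0,0,0,0,0,-0.003,0.087,0,0,0,0,0,-0.006,0.087,0,0,0,0,0,-0.009,0.087,0,0,0,0,0,-0.012,0.087,0,0,0,0,0,-0.014,0.087,0,0,0,0,0,-0.016,0.087,0,0,0,0,0,-0.018,0.087,0,0,0,0,0,-0.019,0.087,0,0,0,0,0,-0.02,0.087]
}}

```text
time_s: 25.75
tcp_pos: [0.5989, -0.0767, 0.0245]
ee_rot: [[-0.0, -0.131, -0.991], [-0.0, -0.991, 0.131], [-1.0, 0.0, 0.0]]
wrist_force: [-0.2, 0.4, 0.3]
gripper_width: 0.998
```

Call:
{"op": "move_arm", "data": {
  "increments": [0,0,0,0,0,-0.0007,0.087,0,0,0,0,0,-0.0014,0.087,0,0,0,0,0,-0.0021,0.087,0,0,0,0,0,-0.0028,0.087,0,0,0,0,0,-0.0035,0.087]
}}

```text
time_s: 26.17
tcp_pos: [0.6016, -0.077, 0.0245]
ee_rot: [[-0.002, -0.131, -0.991], [0.0, -0.991, 0.131], [-1.0, 0.0, 0.002]]
wrist_force: [-2.9, 1.2, 2.1]
gripper_width: 1.0
```

Call:
{"op": "move_arm", "data": {
  "increments": [0,0,0,0,0,-0.0005,0.087,0,0,0,0,0,-0.001,0.087,0,0,0,0,0,-0.0015,0.087]
}}

```text
time_s: 26.42
tcp_pos: [0.6016, -0.0771, 0.0244]
ee_rot: [[-0.005, -0.131, -0.991], [0.0, -0.991, 0.131], [-1.0, 0.001, 0.005]]
wrist_force: [-7.1, 2.9, 4.5]
gripper_width: 1.002
```

The TCP stalls at the same dock x as before, so the tray is still on the rail. Retreating.

Call:
{"op": "move_arm", "data": {
  "increments": [0,0,0,0,0,-0.0007,0.087,0,0,0,0,0,-0.0007,0.087,0,0,0,0,0,0.002,0.087,0,0,0,0,0,0.008,0.087,0,0,0,0,0,0.025,0.087,0,0,0,-0.02,0,0.04,0.087,0,0,0,-0.06,0,0.06,0.087,0,0,0,-0.1,0,0.08,0.087,0,0,0,-0.13,0,0.1,0.087,0,0,0,-0.15,0,0.13,0.087,0,0,0,-0.15,0,0.15,0.087,0,0,0,-0.15,0,0.15,0.087]
}}

```text
time_s: 27.42
tcp_pos: [0.4524, -0.0574, 0.1763]
ee_rot: [[0.004, -0.132, -0.991], [0.002, -0.991, 0.132], [-1.0, -0.002, -0.003]]
wrist_force: [-0.6, -0.1, -0.4]
gripper_width: 0.999
```

Run:
```python
from h import *
s=r.sense();print(s['tcp_pos'],s['wrist_force'],s['time_s'])
for n in('wrist','top'):
    cv2.imwrite(f'pics/{n}13.png',r.capture(n)[:,:,::-1])
im=cv2.imread('pics/top13.png')[:,:,::-1].copy()
for c in tray(im):
    rc=cv2.minAreaRect(c);print(dock(ray('top',cv2.boxPoints(rc),.045)).round(4),rc)
im=cv2.imread('pics/top13.png')
C=cv2.resize(im[105:205,230:350],None,fx=5.5,fy=5.5,interpolation=cv2.INTER_CUBIC);cv2.imwrite('pics/c13.png',np.clip(C.astype(int)*2,0,255).astype(np.uint8))
a=cv2.imread('pics/top0.png');d=cv2.absdiff(a,im).max(2);cv2.imwrite('pics/diff.png',np.clip(d.astype(int)*3,0,255).astype(np.uint8))
```

```text
[ 0.45239974 -0.05740407  0.17634878] [-0.56743112 -0.10575317 -0.39315426] 27.4167
[[-0.1097  0.1566]
 [ 0.0016  0.1562]
 [ 0.0012 -0.0048]
 [-0.1101 -0.0027]] ((307.4364929199219, 154.06893920898438), (52.767337799072266, 35.871395111083984), 8.972625732421875)
[[-0.2696 -0.1353]
 [-0.1828 -0.1591]
 [-0.2008 -0.2311]
 [-0.2873 -0.2067]] ((384.57989501953125, 225.90829467773438), (24.846158981323242, 29.692310333251953), 22.61986541748047)
```

View pics/c13.png

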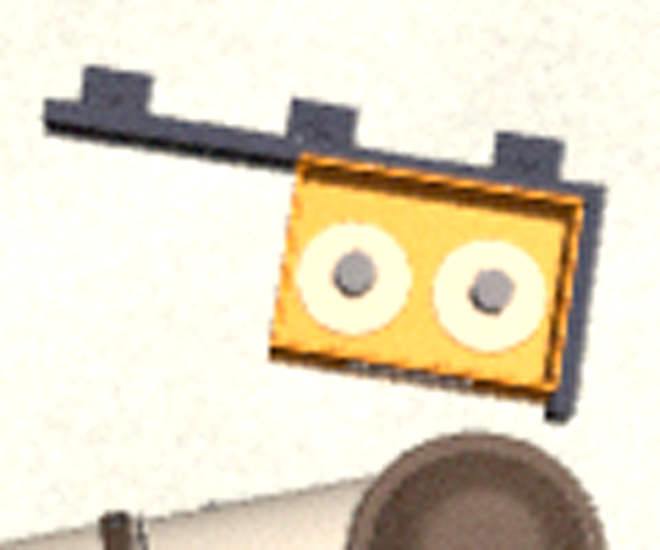

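View pics/diff.png

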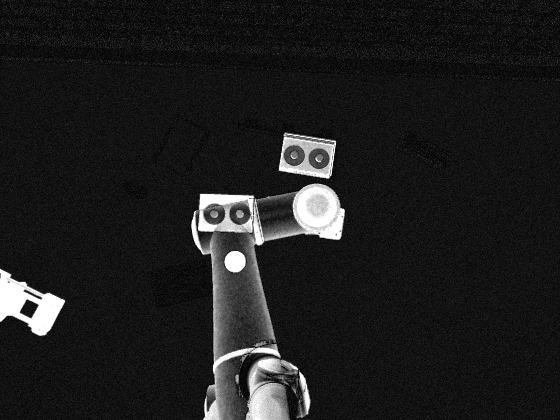

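View pics/wrist13.png

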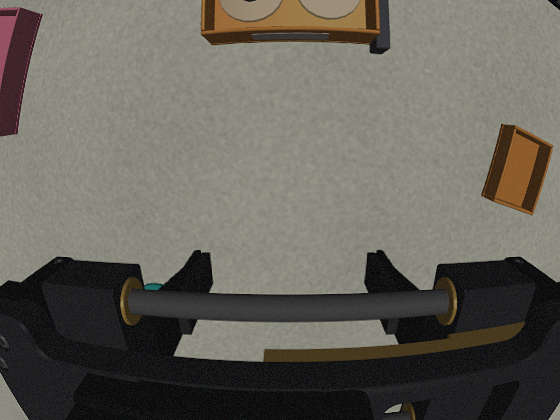

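In the top view the tray fills the corner at pixel (307,154), parallel to both bars. The difference image shows only the tray and the arm changed; the bottle, dish, case and decoy trays did not move. The turquoise lens is hidden under the arm in that picture, but the wrist view still shows it, at (152,287).

Run:
```python
from station import r
print(r.finish_job())
```

```text
the job is handed in; nothing more can be done
None
```

The tray is home in the corner stop and the job is handed in at about 27.5 s of the 58 s allowed. I pushed it with the outside of the fingers only, at no more than about 50 mm/s and with contact forces up to about 13 N. It went along dock −y, then dock +x to the rail, then −y to the short stop, with a last gentle +x push to confirm.

- **Contact:** The arm stalled against both bars. The confirming push stalled within about 0.4 mm of the first rail contact.
- **Position:** The last top view shows the tray parallel to both bars. Its edges measured dock x from −110 to +1 mm and y from −4 to +156 mm. The y reading is 3–4 mm from the ideal 0 to 160 mm. The camera calibration is good to about 2 mm and one pixel is about 3 mm, so I relied on the felt stall at the stop.
- **Lenses:** Both are lying in the tray.
- **Everything else:** The bottle, dish, case and the two other trays show no change from the first picture. The arm hid the turquoise lens in the last top view; the wrist view shows it on the counter, but I did not measure its position again.
- **Robot:** It ended clear of everything, about 15 cm back from the tray and 15 cm up from pushing height.

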